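# Roll a pipe offcut up its gutter and lock it at the stop

### The job

With the fingertips, slowly push the copper pipe offcut up the sloped aluminium gutter, over the low sill, until it sits against the blue stop; then push the yellow keeper arm round until it lies straight across the gutter behind the pipe, so that it cannot roll back. Only push: do not lift the pipe off the gutter or bat it along, do not shift the clamped stop, and leave the things standing around where they are. Finish with the hand clear of everything.

Things in the scene. Friction and masses are not known exactly. Their poses are not given: they have to be found in the camera images.
- gutter: Aluminium channel on two timber bearers, fixed, 300 long, 74 wide, 62 inside. Origin: on the bench below its middle; x level, pointing uphill along it, y left, z up. Its floor climbs at 0.14 rad along x; floor top 46 above the bench at the middle, 25 at the low end, 67 at the high end. Side walls stand 15 above the floor, the lip across the low end 12.
- pipe_center (a point): Centre of the pipe offcut: copper, black plugged ends, oiled (friction about 0.25), diameter 50, length 56, 0.25 kg, lying across the gutter (axis along the gutter's y). It starts against the lip at the low end and rolls freely back there if let go below the sill.
- stop_seat (a point): The centre of the pipe when seated: on the floor against the blue stop block, 25 above the floor. Axes: x uphill along the sloped floor, y left, z square to the floor. The block's face is 25 uphill of this point; it is 60 wide, 28 deep, its top 41 above the floor. It is clamped somewhere along the gutter (black knob) and slips only at about 70 N.
- sill_edge (a point): Middle of the edge of the dark steel sill across the floor, 5 above the floor and 16 downhill of stop_seat (moves with the stop). A ramp 17 long leads up to it from downhill; once the pipe's centre has passed this edge the pipe drops into the seat and stays there.
- keeper_pivot (a point): Pin of the yellow keeper arm, on the left side of the gutter, 36 downhill and 52 left of stop_seat and 7 further from the floor; it moves with the stop and stands square to the floor. Given at the mid-height of the arm (32 above the floor).
- keeper_knob (a point): Red knob on the end of the keeper arm, 14 diameter, 26 high, 85 from the pivot; the point is 8 above the arm's mid-height. The arm is a flat bar 10 wide and 10 high, that sweeps over the gutter's walls in a plane parallel to its floor.
- keeper (a joint): Angle of the keeper arm: 0 = pointing downhill alongside the gutter, below 0 = further out to the left, 1.571 = straight across the gutter behind the seated pipe (end stop). It grows anticlockwise seen from above (the arm swings from downhill to the right, over the gutter). Stiff enough to stay where it is left; about 1 N at the knob moves it.
- stop (a joint): Where the stop is clamped along the gutter, m, growing uphill; must not be changed.
- coupling: Bystander: short copper coupling standing on end on the bench on the right of the gutter, 36 diameter, 45 high; origin under its centre.
- tape_measure: Bystander: yellow tape measure on the right of the gutter, 62x85x37; origin under its centre.
- pliers: Bystander: red-handled pliers, 60x190x13, lying to the left; origin under its centre.
- screwdriver_a: Bystander: screwdriver with an orange handle, 28x220x24, lying to the left; origin under its centre.
- offcut_3: Bystander: reddish wood block, 50x60x40, to the right of the robot; origin under its centre.
- marking_gauge: Bystander: wooden marking gauge, 58x200x66, to the right of the robot; origin under its centre.

How it is judged:
By the outcome, as a careful person would: the job done as asked, in the order asked, and still so for the second after the job is handed in, with the robot touching nothing.
It also fails if it takes over 53 s, if anything falls off the work surface, if the arm or the gripper's body presses on something with over 40 N, if the wrist force passes 120 N, or if a joint passes its speed limit or range.

### The arm

A 7-joint arm with a two-finger parallel gripper is mounted at the origin on a cart in front of the work surface, level with it; the furniture and walls round the work are solid. World frame = base frame: x ahead of the robot, y to its left, z up, the work surface at z = 0. Lengths are in m, angles in rad, forces in N, time in s.
With the tool pointing down it reaches from about 0.4 to 0.85 m from the base axis. Payload 10.4 kg.
Tool frame: the origin (TCP) lies midway between the tips of the shut fingers; the grasp point (between the pads) lies 19 mm behind it; z points along the fingers, y is the line along which they close (so a half turn about z gives the same grasp; the last joint's range is limited). The gripper opens to 87 mm and grips with 3 to 60 N. Pads are 19 mm wide; open, the fingers measure 117 mm over their backs; the gripper's body (75 mm by 190 mm) begins 51 mm behind the grasp point.
Start: joints at [1.188, 0.332, -0.065, 1.46, 0.022, 1.35, -0.088], TCP at [0.22, -0.585, 0.223] pointing down, gripper open.
Joint ranges: [-2.6, 2.6], [-0.5, 2.12], [-1.47, 1.34], [0.16, 2.42], [-1.27, 4.41], [0.06, 2.06], [-2.6, 2.6]. Speed limits (rad/s): [2.22, 2.22, 2.79, 2.79, 3.14, 3.14, 3.14].

### API

Orientations are given as a unit quaternion [x, y, z, w].
In Python, from bench import r gives the robot as it stands.
- The arm moves only by the tool arm_command, never from a script. Its arguments are lists of equal length, an entry for each row: "xyz": the shift along the world's x, y, z in m, a list of three; "rot": the turn, a rotation vector about the world's x, y, z in rad, a list of three. In form: {"xyz": [[tx, ty, tz], ...], "rot": [[ax, ay, az], ...]}. A call has 1 to 20 rows; each row is the pose to reach, as a shift and turn from the pose commanded when the call began; what a row does not reach only later rows make up. A row lasts 1/12 s, in which the tool goes at most 41.7 mm and 7.16 degrees, less where a joint would pass 70% of its speed; a pose out of reach is approached as far as the arm can. A call with a gripper value outside its range is refused whole. "grip" is the opening, from 0 (shut) to 1 (fully open), set as the call begins (left out, the last holds). The fingers move at their own pace and stop on an object; "squeeze" is the grip in N (left out, the last holds). Time passes only in rows, so rows that repeat a pose let the fingers close. It gives the time, the measured TCP pose, the force, the opening and the grip force at its end, in the units of the state.
- r.read_state(): the state, without advancing time (a new reading comes with each control period).
- r.camera(name): name is "scene" or "top"; returns the picture (384x512x3 uint8, red, green, blue); there is no depth.
- r.camera_model(name): a dict with "fx", "fy", "cx", "cy" (pixels), "k1" (the pictures are not rectified: a ray, as slopes to the right and down, at radius r is drawn at 1 + k1 r^2 times it, then the intrinsics apply), "T" (4x4, takes a point from camera to world coordinates). Camera axes: x right, y up, looking along -z (the intrinsics and any distortion apply to the point x, -y, -z); pixel columns grow to the right and rows downward; lengths in m; the calibration is good to about 2 mm. A picture is of the moment at which its call begins. camera_model takes no time and is no camera call.
- r.close_job(): hands the job in; it is judged then, once.
Trained networks look in the newest picture that a camera, given by its name, has taken for a name from the list of things; names that differ only in an ending like _2 or _b are one class to them, and where a whole thing is asked for, a point or a joint stands for the part that bears it (a point fixed in the world has none). Each returns a list of dicts, best first, with "conf" (0 to 1); they miss things now and then, are a little off and sometimes report something else, mostly with a low value. They report only what shows in the picture. A call takes as long as a camera call.
- r.look_for(label, camera): "at" ([x, y, z] in m, in the coordinates of the camera as it stood for that picture, good to about 4 mm: the middle of the surface that is visible of it).
- r.spot_point(label, camera): "at" ([x, y, z] in m, in the coordinates of the camera as it stood for that picture, good to about 4 mm: a listed point, or the origin of a listed thing).
The state is a dict: "time": time; "joint_positions": joint angles; "joint_vel": joint speeds; "joint_torque": joint torques, N m; "ee_pos": TCP position; "eef_rot": TCP orientation; "ft_force": force on the tool from outside, world axes, zero at the start; "torque": the same for the moment, N m; "width": finger opening in m; "grip_force": force on a finger pad.
Only numpy, scipy, OpenCV 4.12 (cv2) and the standard library are available. Lean on these libraries where they do the work, as an engineer would, in place of code of your own. Each camera call takes 0.05 s, during which the arm holds its last target. There are 200 camera calls.

## Working session

There is one attempt and no reset: what is moved stays moved. The work goes in short steps, Python scripts to look and compute and a tool call to move; the robot and the scene stay as the last step left them, time stands still between calls to the robot, and variables do not carry over. Pictures are saved under pics/ and viewed, at most 10 in all, crops included, and the job is handed in when it is done.

Besides the shell and the picture viewer there is one more tool, called after "Emit:" as name(argument=value, ...) on one line, values as JSON. arm_command: Moves the arm, as the interface text tells. Its arguments: {"type":"object","properties":{"xyz":{"type":"array"},"rot":{"type":"array"},"grip":{"type":"number"},"squeeze":{"type":"number"}},"required":["xyz","rot"]}

```bash
mkdir -p pics; cat > h.py <<'E'
from bench import r
import numpy as np, cv2
def W(cam,p):
    T=np.array(r.camera_model(cam)["T"]); return (T@np.r_[p,1])[:3]
def spot(l,cam,f=None):
    o=(f or r.spot_point)(l,cam)
    return [(round(d["conf"],2),W(cam,d["at"]).round(4).tolist()) for d in o[:2]]
def pic(cam,n):
    im=r.camera(cam); cv2.imwrite(f"pics/{n}.png",im[:,:,::-1]); return im
E
python3 - <<'E'
from h import *
for c in ("scene","top"):
    pic(c,c+"0")
    for l in "gutter pipe_center stop_seat sill_edge keeper_pivot keeper_knob coupling tape_measure pliers screwdriver_a".split():
        print(c,l,spot(l,c))
s=r.read_state(); print(s["time"],s["ee_pos"],s["eef_rot"],s["width"],s["ft_force"])
E
```

```text
scene gutter [(0.85, [0.5637, 0.0364, 0.0037])]
scene pipe_center [(0.58, [0.5802, -0.0914, 0.0509])]
scene stop_seat [(0.73, [0.5581, 0.0849, 0.0814]), (0.16, [0.4724, 0.4454, -0.0061])]
scene sill_edge [(0.77, [0.559, 0.0662, 0.0563])]
scene keeper_pivot [(0.72, [0.5151, 0.0425, 0.0819])]
scene keeper_knob [(0.5, [0.4832, -0.0385, 0.0774])]
scene coupling [(0.65, [0.6884, 0.0001, -0.0007]), (0.43, [0.6517, 0.1483, -0.0013])]
scene tape_measure [(0.55, [0.69, 0.0013, -0.0026])]
scene pliers [(0.88, [0.4821, 0.3559, 0.0001])]
scene screwdriver_a [(0.79, [0.4703, 0.4437, -0.0044])]
top gutter [(0.84, [0.5636, 0.0352, -0.0012]), (0.61, [0.4822, -0.041, 0.0761])]
top pipe_center [(0.53, [0.5809, -0.0892, 0.0561])]
top stop_seat [(0.74, [0.5653, 0.0346, 0.0011])]
top sill_edge [(0.78, [0.5623, 0.072, 0.0537]), (0.6, [0.4641, -0.3473, 0.0028])]
top keeper_pivot [(0.64, [0.5114, 0.0437, 0.0821])]
top keeper_knob [(0.53, [0.4827, -0.0392, 0.0783])]
top coupling [(0.57, [0.6503, 0.148, 0.0013])]
top tape_measure [(0.37, [0.4833, 0.3569, 0.002])]
top pliers [(0.57, [0.4775, 0.3562, 0.0032])]
top screwdriver_a [(0.8, [0.4716, 0.4441, -0.0048]), (0.5, [0.5658, 0.0707, 0.0564])]
1.1 [ 0.22009006 -0.5849951   0.2225711 ] [9.83860433e-01 1.78937545e-01 2.19393020e-05 5.26192497e-05] 0.08699508090192129 [-0.21681568  0.40779211  0.39201266]
```

View pics/scene0.png

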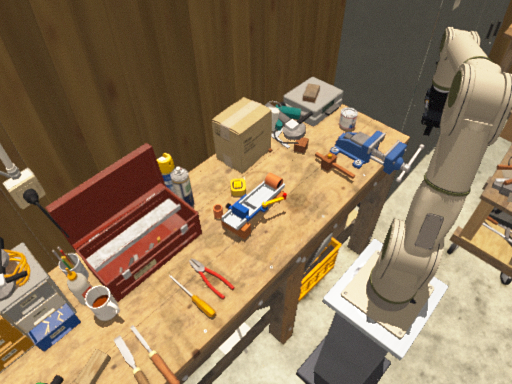

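View pics/top0.png

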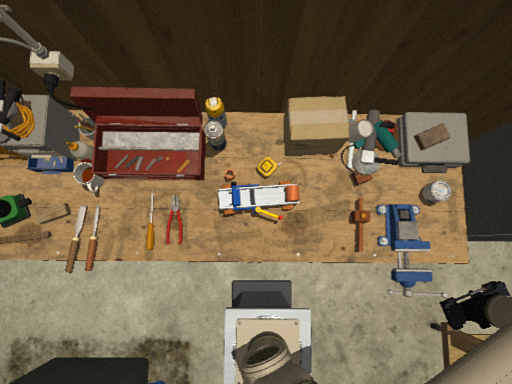

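The pictures agree with the networks. In the top view the gutter spans about px 218–300, with the pipe at (291,195), the stop at (238,198) and the knob at (281,218). The gutter's uphill direction is about (-0.125, 0.992), and the keeper is at about -0.48 rad. I'll approach high, turned to match the gutter.

Emit:
arm_command(xyz=[[0, 0, 0.03], [0.01, 0.01, 0.06], [0.03, 0.03, 0.08], [0.05, 0.055, 0.08], [0.07, 0.08, 0.08], [0.095, 0.11, 0.08], [0.12, 0.14, 0.08], [0.145, 0.17, 0.08], [0.17, 0.2, 0.08], [0.195, 0.23, 0.08], [0.22, 0.26, 0.08], [0.245, 0.29, 0.08], [0.27, 0.32, 0.08], [0.295, 0.35, 0.07], [0.32, 0.375, 0.05], [0.34, 0.4, 0.02], [0.355, 0.417, -0.01], [0.363, 0.427, -0.04], [0.3675, 0.432, -0.06], [0.3675, 0.432, -0.07]], rot=[[0, 0, 0.05], [0, 0, 0.12], [0, 0, 0.2], [0, 0, 0.28], [0, 0, 0.36], [0, 0, 0.44], [0, 0, 0.52], [0, 0, 0.6], [0, 0, 0.68], [0, 0, 0.76], [0, 0, 0.84], [0, 0, 0.92], [0, 0, 1.0], [0, 0, 1.08], [0, 0, 1.16], [0, 0, 1.22], [0, 0, 1.28], [0, 0, 1.32], [0, 0, 1.336], [0, 0, 1.336]], grip=0.15)

```text
time: 2.77
ee_pos: [0.587, -0.1507, 0.1493]
eef_rot: [0.66, 0.751, -0.0, -0.002]
ft_force: [-0.4, 0.8, 1.0]
width: 0.0131
grip_force: 0.0
```

Emit:
arm_command(xyz=[[0, 0, -0.02], [0, 0, -0.04], [0, 0, -0.06], [0, 0, -0.08], [0, 0, -0.095], [0, 0, -0.105], [0, 0, -0.105], [0, 0, -0.105]], rot=[[0, 0, 0], [0, 0, 0], [0, 0, 0], [0, 0, 0], [0, 0, 0], [0, 0, 0], [0, 0, 0], [0, 0, 0]])

```text
time: 3.43
ee_pos: [0.5877, -0.1535, 0.0482]
eef_rot: [0.662, 0.75, 0.0, 0.0]
ft_force: [-0.1, -0.0, 0.9]
width: 0.0132
grip_force: 0.0
```

```bash
python3 - <<'E'
from h import *
im=pic("scene","s1"); t=pic("top","t1")
a=cv2.resize(im[160:250,200:320],None,fx=5,fy=5,interpolation=3); b=cv2.resize(t[160:240,200:320],None,fx=5,fy=5,interpolation=3)
cv2.imwrite("pics/c1.png",cv2.resize(np.vstack([a,b]),(500,600))[:,:,::-1])
for c in("scene","top"):
    for l in("pipe_center","stop_seat","keeper_knob","keeper_pivot","gutter"): print(c,l,spot(l,c))
E
```

```text
scene pipe_center [(0.66, [0.5782, -0.0867, 0.0517])]
scene stop_seat [(0.72, [0.559, 0.0862, 0.0814])]
scene keeper_knob []
scene keeper_pivot [(0.67, [0.511, 0.0433, 0.0798]), (0.34, [0.5809, -0.0907, 0.0512])]
scene gutter [(0.78, [0.5613, 0.0366, 0.0049])]
top pipe_center [(0.74, [0.5788, -0.0884, 0.0569])]
top stop_seat [(0.58, [0.558, 0.0826, 0.0786])]
top keeper_knob [(0.39, [0.4828, -0.0419, 0.0785])]
top keeper_pivot [(0.7, [0.5121, 0.0398, 0.082])]
top gutter [(0.76, [0.5624, 0.035, -0.0]), (0.61, [0.4809, 0.3568, 0.0016])]
```

View pics/c1.png

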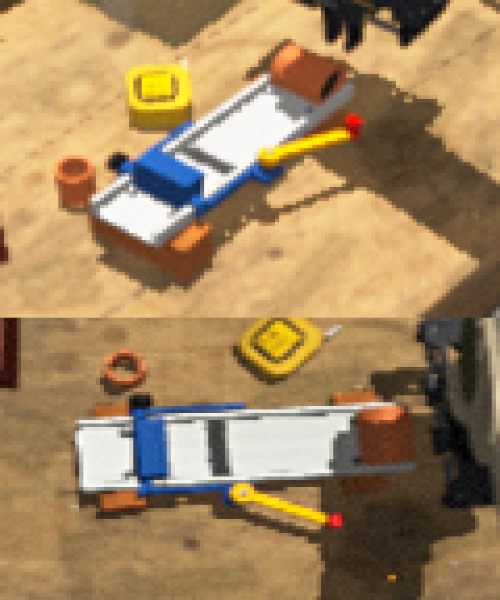

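The crops show the fingers just downhill of the pipe and level with it. The keeper is out to the left and the sill and stop are as measured. Starting a slow push.

Emit:
arm_command(xyz=[[-0.0006, 0.005, 0.0007], [-0.0012, 0.01, 0.0014], [-0.0018, 0.015, 0.0021], [-0.0024, 0.02, 0.0028], [-0.0027, 0.0225, 0.0031], [-0.003, 0.025, 0.0035], [-0.0033, 0.0275, 0.0038], [-0.0036, 0.03, 0.0042], [-0.0039, 0.0325, 0.0045], [-0.0042, 0.035, 0.0049], [-0.0045, 0.0375, 0.0052], [-0.0048, 0.04, 0.0056], [-0.0051, 0.0425, 0.006], [-0.0054, 0.045, 0.0063], [-0.0057, 0.0475, 0.0067], [-0.006, 0.05, 0.007], [-0.0063, 0.0525, 0.0074], [-0.0066, 0.055, 0.0077], [-0.0069, 0.0575, 0.008], [-0.0072, 0.06, 0.0084]], rot=[[0, 0, 0], [0, 0, 0], [0, 0, 0], [0, 0, 0], [0, 0, 0], [0, 0, 0], [0, 0, 0], [0, 0, 0], [0, 0, 0], [0, 0, 0], [0, 0, 0], [0, 0, 0], [0, 0, 0], [0, 0, 0], [0, 0, 0], [0, 0, 0], [0, 0, 0], [0, 0, 0], [0, 0, 0], [0, 0, 0]])

```text
time: 5.7
ee_pos: [0.5803, -0.0927, 0.056]
eef_rot: [0.662, 0.75, 0.0, 0.0]
ft_force: [0.3, -0.8, -0.1]
width: 0.0131
grip_force: 0.4
```

```bash
python3 - <<'E'
from h import *
t=pic("top","t2");r.camera("scene")
for c in("scene","top"): print(spot("pipe_center",c))
s=r.read_state();print(s["ee_pos"],s["ft_force"])
E
```

```text
[(0.63, [0.5754, -0.0583, 0.0581])]
[(0.54, [0.5736, -0.0589, 0.0636]), (0.27, [0.5118, 0.0413, 0.0816])]
[ 0.58030409 -0.09283245  0.05590797] [-0.03189797  0.54344267 -0.02040475]
```

Emit:
arm_command(xyz=[[-0.0004, 0.003, 0.0004], [-0.0007, 0.006, 0.0008], [-0.0011, 0.009, 0.0013], [-0.0014, 0.012, 0.0017], [-0.0018, 0.015, 0.0021], [-0.0022, 0.018, 0.0025], [-0.0025, 0.021, 0.003], [-0.0029, 0.024, 0.0034], [-0.0032, 0.027, 0.0038], [-0.0036, 0.03, 0.0042], [-0.004, 0.033, 0.0047], [-0.0043, 0.036, 0.0051], [-0.0047, 0.039, 0.0055], [-0.005, 0.042, 0.0059], [-0.0054, 0.045, 0.0063], [-0.0058, 0.048, 0.0068], [-0.0061, 0.051, 0.0072], [-0.0065, 0.054, 0.0076], [-0.0068, 0.057, 0.008], [-0.0072, 0.06, 0.0085]], rot=[[0, 0, 0], [0, 0, 0], [0, 0, 0], [0, 0, 0], [0, 0, 0], [0, 0, 0], [0, 0, 0], [0, 0, 0], [0, 0, 0], [0, 0, 0], [0, 0, 0], [0, 0, 0], [0, 0, 0], [0, 0, 0], [0, 0, 0], [0, 0, 0], [0, 0, 0], [0, 0, 0], [0, 0, 0], [0, 0, 0]])

```text
time: 7.57
ee_pos: [0.5731, -0.0327, 0.0645]
eef_rot: [0.662, 0.75, 0.0, -0.0]
ft_force: [-0.3, -0.8, 1.0]
width: 0.0124
grip_force: 0.4
```

Emit:
arm_command(xyz=[[-0.0003, 0.0025, 0.0004], [-0.0006, 0.005, 0.0007], [-0.0009, 0.0075, 0.0011], [-0.0012, 0.01, 0.0014], [-0.0015, 0.0125, 0.0018], [-0.0018, 0.015, 0.0021], [-0.0021, 0.0175, 0.0025], [-0.0024, 0.02, 0.0028], [-0.0027, 0.0225, 0.0032], [-0.003, 0.025, 0.0035], [-0.0033, 0.0275, 0.0039], [-0.0036, 0.03, 0.0042], [-0.0039, 0.0325, 0.0046], [-0.0042, 0.035, 0.0049], [-0.0045, 0.0375, 0.0053], [-0.0048, 0.04, 0.0056]], rot=[[0, 0, 0], [0, 0, 0], [0, 0, 0], [0, 0, 0], [0, 0, 0], [0, 0, 0], [0, 0, 0], [0, 0, 0], [0, 0, 0], [0, 0, 0], [0, 0, 0], [0, 0, 0], [0, 0, 0], [0, 0, 0], [0, 0, 0], [0, 0, 0]])

```text
time: 8.9
ee_pos: [0.5683, 0.0073, 0.0701]
eef_rot: [0.662, 0.75, 0.0, 0.0]
ft_force: [-0.5, -0.8, -0.1]
width: 0.0132
grip_force: 0.7
```

```bash
python3 - <<'E'
from h import *
t=pic("top","t3");im=pic("scene","s3")
for c in("scene","top"):
  for l in("pipe_center","stop_seat","sill_edge"): print(c,l,spot(l,c))
s=r.read_state();print(s["time"],s["ee_pos"],s["ft_force"])
E
```

```text
scene pipe_center [(0.7, [0.5626, 0.0414, 0.0702])]
scene stop_seat [(0.61, [0.5605, 0.0865, 0.0789]), (0.36, [0.65, 0.1506, -0.004])]
scene sill_edge [(0.8, [0.5614, 0.0671, 0.0572])]
top pipe_center [(0.58, [0.5641, 0.0406, 0.0763])]
top stop_seat [(0.76, [0.5597, 0.0789, 0.079])]
top sill_edge [(0.78, [0.5595, 0.0708, 0.054]), (0.53, [0.6521, 0.1447, 0.0015])]
9.3 [0.56832177 0.0069476  0.06999576] [ 0.02494435 -0.05468945 -0.24804795]
```

Emit:
arm_command(xyz=[[-0.0002, 0.0015, 0.0002], [-0.0004, 0.003, 0.0004], [-0.0005, 0.0045, 0.0006], [-0.0007, 0.006, 0.0008], [-0.0009, 0.0075, 0.0011], [-0.0011, 0.009, 0.0013], [-0.0013, 0.0105, 0.0015], [-0.0014, 0.012, 0.0017], [-0.0016, 0.0135, 0.0019], [-0.0018, 0.015, 0.0021], [-0.002, 0.0165, 0.0023], [-0.0022, 0.018, 0.0025], [-0.0023, 0.0195, 0.0027], [-0.0025, 0.021, 0.003], [-0.0027, 0.0225, 0.0032], [-0.0029, 0.024, 0.0034], [-0.0031, 0.0255, 0.0036], [-0.0032, 0.027, 0.0038], [-0.0034, 0.0285, 0.004], [-0.0036, 0.03, 0.0042]], rot=[[0, 0, 0], [0, 0, 0], [0, 0, 0], [0, 0, 0], [0, 0, 0], [0, 0, 0], [0, 0, 0], [0, 0, 0], [0, 0, 0], [0, 0, 0], [0, 0, 0], [0, 0, 0], [0, 0, 0], [0, 0, 0], [0, 0, 0], [0, 0, 0], [0, 0, 0], [0, 0, 0], [0, 0, 0], [0, 0, 0]])

```text
time: 10.97
ee_pos: [0.5646, 0.0375, 0.0742]
eef_rot: [0.661, 0.75, 0.0, -0.0]
ft_force: [-0.3, 0.7, -0.3]
width: 0.0131
grip_force: 0.0
```

```bash
python3 - <<'E'
from h import *
t=pic("top","t4");im=pic("scene","s4")
for c in("scene","top"):
  for l in("pipe_center","stop_seat"): print(c,l,spot(l,c))
s=r.read_state();print(s["time"],s["ee_pos"],s["ft_force"])
a=cv2.resize(im[160:250,200:320],(600,300),interpolation=3); b=cv2.resize(t[160:240,200:320],(600,300),interpolation=3)
cv2.imwrite("pics/c4.png",np.vstack([a,b])[:,:,::-1])
E
```

```text
scene pipe_center [(0.61, [0.5613, 0.0758, 0.0801])]
scene stop_seat [(0.68, [0.5616, 0.0849, 0.078])]
top pipe_center []
top stop_seat [(0.57, [0.5592, 0.08, 0.0783]), (0.31, [0.6508, -0.3594, -0.003])]
11.2667 [0.56477037 0.03693842 0.07425315] [-0.15686324  0.12880114  0.42171123]
```

View pics/c4.png

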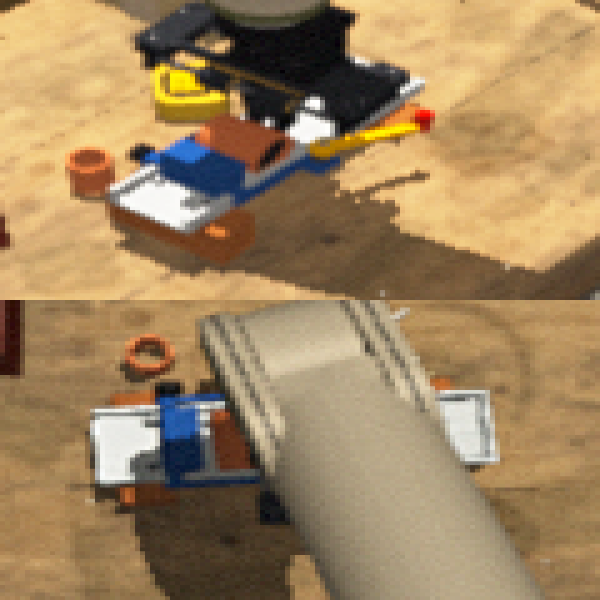

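Emit:
arm_command(xyz=[[-0.0002, 0.0015, 0.0002], [-0.0004, 0.003, 0.0004], [-0.0005, 0.0045, 0.0006], [-0.0007, 0.006, 0.0008], [-0.0009, 0.0075, 0.001], [-0.001, 0.009, 0.0013], [-0.001, 0.009, 0.0013]], rot=[[0, 0, 0], [0, 0, 0], [0, 0, 0], [0, 0, 0], [0, 0, 0], [0, 0, 0], [0, 0, 0]])

```text
time: 11.85
ee_pos: [0.5638, 0.0464, 0.0757]
eef_rot: [0.661, 0.75, 0.0, 0.0]
ft_force: [-0.4, 0.3, 0.4]
width: 0.013
grip_force: 0.1
```

Emit:
arm_command(xyz=[[-0.0001, 0.001, 0.0001], [-0.0002, 0.002, 0.0003], [-0.0004, 0.003, 0.0004]], rot=[[0, 0, 0], [0, 0, 0], [0, 0, 0]])

```text
time: 12.1
ee_pos: [0.5635, 0.0475, 0.0759]
eef_rot: [0.662, 0.749, -0.001, 0.001]
ft_force: [1.5, -7.5, -0.7]
width: 0.0128
grip_force: 3.8
```

```bash
python3 - <<'E'
from h import *
u=np.array([-.12,.993]); l=np.array([-.993,-.12]); O=np.array([.563,.0357]); P=np.array([.5124,.0423])
def c(th,rho=.06,gap=0):
    d=np.array([-np.cos(th),-np.sin(th)]); n=np.array([np.sin(th),-np.cos(th)])
    h=.0095*abs(n[0])+.015*abs(n[1])+.005+gap
    q=rho*d-h*n; p=P+q[0]*u+q[1]*l
    return np.r_[p,.046+.141*((p-O)@u)+.0245]
p0=c(-.47,gap=.018); print("start",p0.round(4), r.read_state()["ee_pos"])
for th in np.r_[np.linspace(-.47,1.57,35),1.6,1.63]: print(round(th,2),(c(th)-p0).round(4).tolist())
E
```

```text
start [ 4.536e-01 -1.000e-04  6.730e-02] [0.56352867 0.0474506  0.07589608]
-0.47 [0.0169, -0.0062, -0.0011]
-0.41 [0.02, -0.0086, -0.0015]
-0.35 [0.0234, -0.0109, -0.0019]
-0.29 [0.0269, -0.013, -0.0023]
-0.23 [0.0306, -0.0148, -0.0026]
-0.17 [0.0344, -0.0164, -0.0029]
-0.11 [0.0384, -0.0178, -0.0031]
-0.05 [0.0426, -0.0189, -0.0034]
0.01 [0.0467, -0.0197, -0.0035]
0.07 [0.0499, -0.0204, -0.0037]
0.13 [0.0532, -0.0209, -0.0038]
0.19 [0.0566, -0.0213, -0.0039]
0.25 [0.0601, -0.0214, -0.004]
0.31 [0.0637, -0.0214, -0.0041]
0.37 [0.0673, -0.0211, -0.0041]
0.43 [0.0709, -0.0205, -0.0041]
0.49 [0.0746, -0.0198, -0.004]
0.55 [0.0782, -0.0187, -0.0039]
0.61 [0.0819, -0.0174, -0.0038]
0.67 [0.0855, -0.0159, -0.0037]
0.73 [0.089, -0.0141, -0.0035]
0.79 [0.0925, -0.012, -0.0032]
0.85 [0.0958, -0.0097, -0.003]
0.91 [0.0991, -0.0071, -0.0027]
0.97 [0.1021, -0.0042, -0.0023]
1.03 [0.105, -0.0011, -0.0019]
1.09 [0.1078, 0.0022, -0.0015]
1.15 [0.1102, 0.0058, -0.0011]
1.21 [0.1125, 0.0095, -0.0006]
1.27 [0.1145, 0.0134, -0.0001]
1.33 [0.1162, 0.0175, 0.0005]
1.39 [0.1177, 0.0218, 0.0011]
1.45 [0.1188, 0.0262, 0.0017]
1.51 [0.1196, 0.0306, 0.0023]
1.57 [0.1201, 0.0352, 0.0029]
1.6 [0.1204, 0.0366, 0.0031]
1.63 [0.1206, 0.038, 0.0033]
```

Emit:
arm_command(xyz=[[0.0004, -0.003, -0.0004], [0.001, -0.008, -0.001], [0.002, -0.016, -0.002], [0.003, -0.026, 0.0], [0.004, -0.036, 0.01], [0.004, -0.044, 0.03], [0.004, -0.048, 0.05], [0.002, -0.048, 0.064], [0.0, -0.048, 0.07], [0.0, -0.048, 0.07]], rot=[[0, 0, 0], [0, 0, 0], [0, 0, 0], [0, 0, 0], [0, 0, 0], [0, 0, 0], [0, 0, 0], [0, 0, 0], [0, 0, 0], [0, 0, 0]])

```text
time: 12.93
ee_pos: [0.5639, 0.0011, 0.1477]
eef_rot: [0.662, 0.75, 0.001, 0.001]
ft_force: [-0.1, 0.6, -0.7]
width: 0.0131
grip_force: 0.0
```

Emit:
arm_command(xyz=[[-0.01, 0, 0], [-0.03, 0, 0], [-0.05, 0, 0], [-0.07, 0, 0], [-0.09, 0, 0], [-0.105, 0, 0], [-0.11, 0, -0.01], [-0.11, 0, -0.03], [-0.11, -0.001, -0.05], [-0.11, -0.001, -0.07], [-0.11, -0.001, -0.079], [-0.11, -0.001, -0.079], [-0.11, -0.001, -0.079]], rot=[[0, 0, 0], [0, 0, 0], [0, 0, 0], [0, 0, 0], [0, 0, 0], [0, 0, 0], [0, 0, 0], [0, 0, 0], [0, 0, 0], [0, 0, 0], [0, 0, 0], [0, 0, 0], [0, 0, 0]], grip=0)

```text
time: 14.02
ee_pos: [0.4532, 0.0004, 0.0666]
eef_rot: [0.661, 0.75, -0.0, -0.001]
ft_force: [0.2, 0.1, -0.3]
width: 0.0001
grip_force: 0.0
```

```bash
python3 - <<'E'
from h import *
t=pic("top","t5");im=pic("scene","s5")
for c in("scene","top"):
  for l in("pipe_center","stop_seat","keeper_knob","keeper_pivot"): print(c,l,spot(l,c))
s=r.read_state();print(s["time"],s["ee_pos"],s["ft_force"])
a=cv2.resize(im[160:250,200:320],(600,300),interpolation=3); b=cv2.resize(t[160:240,200:320],(600,300),interpolation=3)
cv2.imwrite("pics/c5.png",np.vstack([a,b])[:,:,::-1])
E
```

```text
scene pipe_center [(0.44, [0.559, 0.0796, 0.074]), (0.32, [0.4733, 0.443, -0.0027])]
scene stop_seat [(0.84, [0.564, 0.0867, 0.0811])]
scene keeper_knob [(0.58, [0.4823, -0.041, 0.0807]), (0.47, [0.4654, -0.3468, -0.0009])]
scene keeper_pivot []
top pipe_center [(0.69, [0.5589, 0.078, 0.0812])]
top stop_seat [(0.6, [0.5562, 0.0816, 0.0776])]
top keeper_knob []
top keeper_pivot [(0.52, [0.5153, 0.0401, 0.0823])]
14.5167 [ 4.53511772e-01 -2.64193236e-05  6.72031324e-02] [ 0.61709109 -0.4358383  -0.91887987]
```

View pics/c5.png

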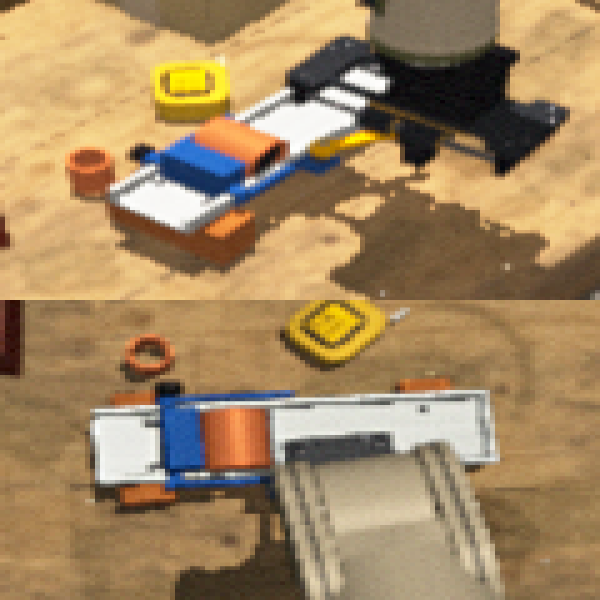

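The pipe is seated against the blue stop: in the lower crop the copper touches the stop at about x=205. The fingers are on the outer side of the keeper, so I'll sweep it round now.

Emit:
arm_command(xyz=[[0.006, -0.002, -0.0004], [0.012, -0.004, -0.0008], [0.0169, -0.0062, -0.0011], [0.02, -0.0086, -0.0015], [0.0234, -0.0109, -0.0019], [0.0269, -0.013, -0.0023], [0.0306, -0.0148, -0.0026], [0.0344, -0.0164, -0.0029], [0.0384, -0.0178, -0.0031], [0.0426, -0.0189, -0.0034], [0.0467, -0.0197, -0.0035], [0.0499, -0.0204, -0.0037], [0.0532, -0.0209, -0.0038], [0.0566, -0.0213, -0.0039], [0.0601, -0.0214, -0.004], [0.0637, -0.0214, -0.0041], [0.0673, -0.0211, -0.0041], [0.0709, -0.0205, -0.0041], [0.0746, -0.0198, -0.004], [0.0782, -0.0187, -0.0039]], rot=[[0, 0, 0], [0, 0, 0], [0, 0, 0], [0, 0, 0], [0, 0, 0], [0, 0, 0], [0, 0, 0], [0, 0, 0], [0, 0, 0], [0, 0, 0], [0, 0, 0], [0, 0, 0], [0, 0, 0], [0, 0, 0], [0, 0, 0], [0, 0, 0], [0, 0, 0], [0, 0, 0], [0, 0, 0], [0, 0, 0]])

```text
time: 16.18
ee_pos: [0.532, -0.0188, 0.0631]
eef_rot: [0.662, 0.75, -0.0, 0.0]
ft_force: [-1.1, 0.0, -0.7]
width: 0.0002
grip_force: 0.7
```

```bash
python3 - <<'E'
from h import *
t=pic("top","t6");im=pic("scene","s6")
for c in("scene","top"):
  for l in("pipe_center","keeper_knob","keeper_pivot"): print(c,l,spot(l,c))
s=r.read_state();print(s["time"],s["ee_pos"],s["ft_force"])
a=cv2.resize(im[160:250,200:320],(600,300),interpolation=3); b=cv2.resize(t[160:240,200:320],(600,300),interpolation=3)
cv2.imwrite("pics/c6.png",np.vstack([a,b])[:,:,::-1])
E
```

```text
scene pipe_center [(0.47, [0.5579, 0.0787, 0.0747])]
scene keeper_knob [(0.68, [0.6512, -0.3608, 0.0046]), (0.51, [0.5614, -0.0278, 0.0816])]
scene keeper_pivot [(0.7, [0.51, 0.0446, 0.0799]), (0.51, [0.6885, 0.0028, 0.0])]
top pipe_center [(0.61, [0.5567, 0.0797, 0.0816]), (0.29, [0.5634, 0.0696, 0.0563])]
top keeper_knob []
top keeper_pivot [(0.57, [0.5153, 0.0392, 0.0829]), (0.5, [0.6517, -0.3604, 0.0024])]
16.5833 [ 0.53164198 -0.01875686  0.06319719] [ 0.19854094 -0.30792912  0.19880262]
```

View pics/c6.png

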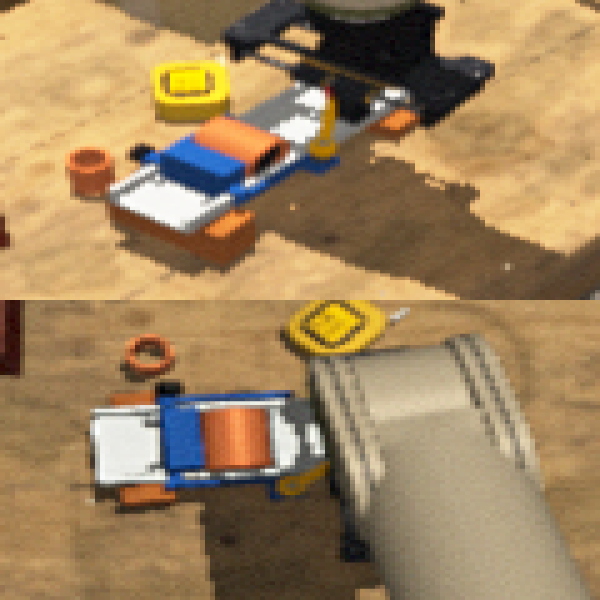

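The keeper is following the fingers and is now over the gutter at about 0.55 rad. The pipe hasn't moved.

Emit:
arm_command(xyz=[[0.0037, 0.0013, 0.0001], [0.0073, 0.0028, 0.0002], [0.0108, 0.0046, 0.0004], [0.0143, 0.0067, 0.0007], [0.0176, 0.009, 0.0009], [0.0209, 0.0116, 0.0012], [0.0239, 0.0145, 0.0016], [0.0268, 0.0176, 0.002], [0.0296, 0.0209, 0.0024], [0.032, 0.0245, 0.0028], [0.0343, 0.0282, 0.0033], [0.0363, 0.0321, 0.0038], [0.038, 0.0362, 0.0044], [0.0395, 0.0405, 0.005], [0.0406, 0.0449, 0.0056], [0.0412, 0.047, 0.006]], rot=[[0, 0, 0], [0, 0, 0], [0, 0, 0], [0, 0, 0], [0, 0, 0], [0, 0, 0], [0, 0, 0], [0, 0, 0], [0, 0, 0], [0, 0, 0], [0, 0, 0], [0, 0, 0], [0, 0, 0], [0, 0, 0], [0, 0, 0], [0, 0, 0]])

```text
time: 17.92
ee_pos: [0.5729, 0.0292, 0.0692]
eef_rot: [0.661, 0.75, 0.0, 0.0]
ft_force: [-0.3, -1.4, -0.5]
width: 0.0006
grip_force: 0.5
```

Emit:
arm_command(xyz=[[0.0002, 0.0015, 0.0002], [0.0004, 0.003, 0.0004], [0.0005, 0.004, 0.0005], [0.0006, 0.005, 0.0006]], rot=[[0, 0, 0], [0, 0, 0], [0, 0, 0], [0, 0, 0]])

```text
time: 18.25
ee_pos: [0.5731, 0.0315, 0.0695]
eef_rot: [0.662, 0.749, -0.001, 0.0]
ft_force: [-1.4, -8.5, 0.3]
width: 0.0005
grip_force: 4.1
```

Emit:
arm_command(xyz=[[0, 0.0005, 0], [0, 0.001, 0], [0, 0.001, 0]], rot=[[0, 0, 0], [0, 0, 0], [0, 0, 0]])

```text
time: 18.5
ee_pos: [0.5731, 0.0315, 0.0695]
eef_rot: [0.662, 0.749, -0.001, 0.001]
ft_force: [-2.5, -7.8, 0.7]
width: 0.0003
grip_force: 4.1
```

Emit:
arm_command(xyz=[[0.0004, -0.004, -0.0004], [0.001, -0.01, -0.001], [0.002, -0.02, -0.002], [0.004, -0.035, 0.005], [0.005, -0.05, 0.025], [0.005, -0.065, 0.055], [0.005, -0.085, 0.085], [0.005, -0.11, 0.115], [-0.005, -0.14, 0.14], [-0.02, -0.17, 0.15], [-0.04, -0.2, 0.16], [-0.06, -0.23, 0.16], [-0.08, -0.255, 0.16], [-0.09, -0.27, 0.16], [-0.09, -0.27, 0.16]], rot=[[0, 0, 0], [0, 0, 0], [0, 0, 0], [0, 0, 0], [0, 0, 0], [0, 0, 0], [0, 0, 0], [0, 0, 0], [0, 0, 0], [0, 0, 0], [0, 0, 0], [0, 0, 0], [0, 0, 0], [0, 0, 0], [0, 0, 0]])

```text
time: 19.75
ee_pos: [0.4806, -0.2409, 0.2297]
eef_rot: [0.664, 0.748, -0.001, 0.0]
ft_force: [0.0, 0.0, 0.5]
width: 0.0006
grip_force: 0.0
```

```bash
python3 - <<'E'
from h import *
t=pic("top","t7");im=pic("scene","s7")
for c in("scene","top"):
  for l in("pipe_center","stop_seat","keeper_knob","keeper_pivot"): print(c,l,spot(l,c))
s=r.read_state();print(s["time"],s["ee_pos"],s["ft_force"])
a=cv2.resize(im[160:250,200:320],(600,300),interpolation=3); b=cv2.resize(t[160:240,200:320],(600,300),interpolation=3)
cv2.imwrite("pics/c7.png",np.vstack([a,b])[:,:,::-1])
E
```

```text
scene pipe_center [(0.46, [0.5584, 0.0801, 0.0766])]
scene stop_seat [(0.76, [0.5592, 0.0856, 0.0822])]
scene keeper_knob [(0.54, [0.5964, 0.0526, 0.0883]), (0.19, [0.4646, -0.3512, 0.0014])]
scene keeper_pivot [(0.71, [0.5076, 0.0435, 0.0828])]
top pipe_center [(0.62, [0.5605, 0.0805, 0.0823])]
top stop_seat [(0.85, [0.559, 0.083, 0.0775])]
top keeper_knob [(0.63, [0.5949, 0.0502, 0.0894])]
top keeper_pivot [(0.55, [0.5129, 0.0362, 0.0829])]
20.25 [ 0.48371157 -0.23512727  0.22959998] [ 0.87591629  0.20323053 -0.60902111]
```

View pics/c7.png

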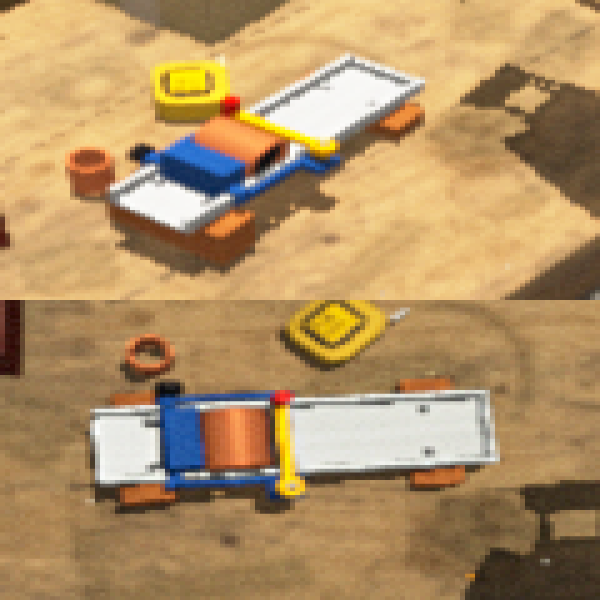

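The yellow keeper lies straight across behind the seated pipe: in the lower crop the knob is at (281,397) and the pivot at (291,487). The hand is clear and the bystanders haven't moved.

```bash
python3 -c "
from bench import r
print(r.close_job())"
```

```text
the job is handed in; nothing more can be done
None
```

The pipe sits against the blue stop, the keeper lies straight across the gutter behind it, and the hand is clear; I handed the job in at about 20 s of the 53 s allowed.

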